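# Pin the tube rack to its dock

## Robot

A 7-joint arm with a two-finger parallel gripper is mounted at the origin on the work surface. World frame = base frame: x ahead of the robot, y to its left, z up, the work surface at z = 0. Lengths are in m, angles in rad, forces in N, time in s.
With the tool pointing down it reaches from about 0.4 to 0.85 m from the base axis. Payload 4.5 kg.
Tool frame: the origin (TCP) lies between the finger pads; the fingertips stand 25 mm ahead of it and the grasp point (between the pads) lies 6 mm ahead of it; z points along the fingers, y is the direction in which the jaws open and shut (so a half turn about z gives the same grasp; the last joint's range is limited). The gripper opens to 88 mm and grips with 3 to 60 N. Pads are 18 mm wide; open, the fingers measure 123 mm over their backs; the gripper's body (75 mm by 187 mm) begins 45 mm behind the grasp point.
Start: joints at [1.173, 0.689, -0.195, 1.565, 0.157, 0.902, -0.215], TCP at [0.262, -0.568, 0.264] pointing down, gripper open.
Joint ranges: [-3.01, 3.01], [-0.46, 2.08], [-1.47, 1.51], [0.13, 2.56], [-1, 4.14], [0.04, 2.09], [-2.66, 2.66]. Speed limits (rad/s): [2.57, 2.57, 3.14, 3.14, 3.14, 3.14, 3.14].

## Interface

Orientations are given as a 3x3 rotation matrix whose columns are the frame's x, y, z axes.
In Python, from rig import robot gives the robot as it stands.
- The arm moves only by the tool apply_moves, never from a script. Its argument "series" is one flat list of numbers, 5 for each row, row after row: the shift along the tool's x, y, z in m, then the turn about the tool's z in degrees, then the finger opening in m, from 0 to 0.0881. In form: [tx, ty, tz, yaw, grip, tx, ty, tz, yaw, grip, ...]. A call has 1 to 20 rows; each row is the pose to reach, as a shift and turn from the pose commanded when the call began, along the tool's axes at that moment; what a row does not reach only later rows make up. A row lasts 1/10 s, in which the tool goes at most 50 mm and 8.59 degrees, less where a joint would pass 70% of its speed; a pose out of reach is approached as far as the arm can. A call with a gripper value outside its range is refused whole. The fingers move at their own pace and stop on an object; "force" is the grip in N (left out, the last holds). Time passes only in rows, so rows that repeat a pose let the fingers close. It gives the time, the measured TCP pose, the force and the opening at its end, in the units of the state.
- robot.get_state(): the state, without advancing time (a new reading comes with each control period).
- robot.camera(name): name is "side" or "top"; returns a dict with "pixels" (420x560x3 uint8, red, green, blue), "fov_y" (degrees; the focal length in pixels is half the picture's height over the tangent of half this angle, whatever the lens; pixels are square), "cx", "cy" (the principal point, pixels), "xyz" and "orientation" of the camera in the world. Camera axes: x right, y down, z forward; pixel columns grow to the right and rows downward; lengths in m; the calibration is good to about 2 mm. A picture is of the moment at which its call begins. There is no depth.
- robot.hand_in(): hands the job in, once; it reports no verdict.
Trained networks look in a picture, given as the dict that the camera call returned (one of the last four; its "shot" number tells which), for a name from the list of things; names that differ only in an ending like _2 or _b are one class to them, and where a whole thing is asked for, a point or a joint stands for the part that bears it (a point fixed in the world has none). Each returns a list of dicts, best first, with "confidence" (0 to 1); they miss things now and then, are a little off and sometimes report something else, mostly with a low value. They report only what shows in the picture. A call takes as long as a camera call.
- robot.regions_of(query, picture): "mask" (420x560 bool, what is visible of it) and "extent" ([left, top, width, height] in pixels, round what is visible of it).
- robot.landmark_of(query, picture): "uv" ([column, row] in pixels: a listed point, or the origin of a listed thing).
The state is a dict: "time": time; "joint_positions": joint angles; "joint_vel": joint speeds; "effort": joint torques, N m; "ee_pos": TCP position; "tcp_rot": TCP orientation; "ft_force": force on the tool from outside, world axes, zero at the start; "torque": the same for the moment, N m; "grip_width": finger opening in m.
Only numpy, scipy, OpenCV 4.12 (cv2) and the standard library are available. Lean on these libraries where they do the work, as an engineer would, in place of code of your own. Each camera call takes 0.05 s, during which the arm holds its last target.

## Task

Lock the tube rack to the bench so that it cannot be knocked over: at the dock where the rack's metal tongue sits between the two upright cheeks, push the linch pin all the way through, and then flip its sprung ring over so that it lies down flat across the pin's far end. There is a second, empty dock just like it: leave its pin and ring as they are.

Things in the scene. Friction and masses are not known exactly. Their poses are not given: they have to be found in the camera images.
- knob (a point): Centre of the flat rear face of the push knob (28 mm across) on the pin of the dock with the rack; 42 mm above the bench, free space behind and beside it. Its x: level, along the pin, the way to push; z up. 55 mm ahead of it the ring is hinged; with the pin home the dock's two cheeks (40 mm wide, 66 mm high) stand 65 to 105 mm ahead. Rack (97 mm high with tubes) 70 mm or more to the +y side.
- pin (a joint): How far the steel linch pin (12 mm thick, level) has been pushed in, m: 0 to 0.015 at the start (drawn back), 0.050 when home against its stop. It slides stiffly (3 N) and stays where it is left; knob, ring and head (58 mm high) ride along. Under it lies a rail 28 mm high that never reaches behind the knob.
- ring (a joint): Angle of that pin's ring, rad: 0 = upright (start), 1.57 = flat, forward over the pin's far end. An open loop of 6 mm wire, 74 mm wide; its hinge is level, across the pin, 51 mm above the bench; its top bar, 62 mm from the hinge, starts 113 mm above the bench. A spring (2 N at the bar) holds it up below 0.8 rad and snaps it flat beyond; with the pin not home it lands on the cheeks.
- spare_ring (a point): Centre of the top bar of the upright ring at the second, empty dock, 113 mm above the bench: the same pin, knob and ring, but no rack and nothing between its cheeks. To be left alone.

How it is judged:
On the way, in this order (a step that is already met when the one before it is completed fails the run):
1. the pin is pushed home while the ring still stands up (value of joint pin above 0.04 m and value of joint ring below 0.6 rad), for 0.2 s.
2. the ring is flipped over the pin's far end with the pin still home (value of joint pin above 0.04 m and value of joint ring above 1.35 rad), for 0.2 s.
At the end, for the whole second after the job is handed in: At the rack's dock the pin is within 10 mm of fully home (50 mm) and the ring lies within 0.2 rad of flat over the pin's far end, at rest; the top of the empty dock's ring is within 15 mm of where it started (all of step 2 and velocity of joint ring below 0.1 rad/s and distance of spare_ring from where it was at the start of the episode below 0.015 m); the robot touches nothing.
It fails at once if the pin or ring of the empty dock is moved by more than 15 mm (distance of spare_ring from where it was at the start of the episode above 0.015 m).
It also fails if it takes over 40 s, if anything falls off the work surface, if the arm or the gripper's body presses on something with over 40 N, if the wrist force passes 120 N, or if a joint passes its speed limit or range.

## Working session

There is one attempt and no reset: what is moved stays moved. The work goes in short steps, Python scripts to look and compute and a tool call to move; the robot and the scene stay as the last step left them, time stands still between calls to the robot, and variables do not carry over. Pictures are saved under pics/ and viewed, and the job is handed in when it is done.

Besides the shell and the picture viewer there is one more tool, called as name(argument=value, ...) on one line, values as JSON. apply_moves: Moves the arm, as the interface text tells. Its arguments: {"type":"object","properties":{"series":{"type":"array"},"force":{"type":"number"}},"required":["series"]}

```bash
mkdir -p pics; cat > h.py <<'E'
import numpy as np, cv2
from rig import robot
def K(p):
    f=p["pixels"].shape[0]/2/np.tan(np.radians(p["fov_y"])/2); return f
def ray(p,uv):
    f=K(p); d=np.array([(uv[0]-p["cx"])/f,(uv[1]-p["cy"])/f,1.]); R=np.array(p["orientation"]); d=R@d; return np.array(p["xyz"]),d/np.linalg.norm(d)
def tri(a,b):
    (o1,d1),(o2,d2)=a,b
    A=np.stack([d1,-d2],1); s=np.linalg.lstsq(A,o2-o1,rcond=None)[0]
    q1=o1+s[0]*d1;q2=o2+s[1]*d2; return (q1+q2)/2,np.linalg.norm(q1-q2)
def atz(a,z): o,d=a; return o+d*(z-o[2])/d[2]
def proj(p,X):
    R=np.array(p["orientation"]); c=R.T@(np.array(X)-np.array(p["xyz"])); f=K(p); return np.array([p["cx"]+f*c[0]/c[2],p["cy"]+f*c[1]/c[2]])
def save(p,n): cv2.imwrite("pics/"+n,p["pixels"][:,:,::-1])
E
python3 - <<'E'
from h import *
np.set_printoptions(precision=4,suppress=True)
s=robot.get_state(); print(s["time"],s["ee_pos"],s["tcp_rot"],s["grip_width"])
P={n:robot.camera(n) for n in("side","top")}
for n,p in P.items():
    save(p,n+"0.png"); print(n,p["xyz"],p["orientation"],p["fov_y"],p["cx"],p["cy"])
    for q in("knob","pin","ring","spare_ring"):
        print(q,[(np.round(r["uv"],1),round(r["confidence"],2)) for r in robot.landmark_of(q,p)][:4])
        print("   reg",[(r["extent"],round(r["confidence"],2)) for r in robot.regions_of(q,p)][:4])
E
```

```text
0.0 [ 0.2613 -0.5671  0.2629] [[ 0.9082  0.4186 -0.0009]
 [ 0.4186 -0.9082  0.0016]
 [-0.0002 -0.0018 -1.    ]] 0.08809461778642869
side [0.1368 0.5328 0.7143] [[-0.8263 -0.3707  0.4241]
 [-0.5629  0.5706 -0.598 ]
 [-0.0203 -0.7328 -0.6801]] 52.569323905094095 274.84507272114735 208.38698781964902
knob [(array([241.7, 288.3]), 0.68)]
   reg [([194.7, 248.2, 49.0, 48.1], 0.84)]Traceback (most recent call last):
  File "<stdin>", line 8, in <module>
ValueError: it knows: knob, spare_ring
```

```bash
python3 - <<'E'
from h import *
np.set_printoptions(precision=4,suppress=True)
P={n:robot.camera(n) for n in("side","top")}
L={}
for n,p in P.items():
    save(p,n+"1.png"); print(n,p["xyz"],p["fov_y"])
    for q in("knob","spare_ring"):
        r=robot.landmark_of(q,p); L[n,q]=r
        print(q,[(np.round(x["uv"],1),round(x["confidence"],2)) for x in r][:4])
        print("   reg",[(x["extent"],round(x["confidence"],2)) for x in robot.regions_of(q,p)][:4])
for q in("knob","spare_ring"):
    for a in L["side",q][:2]:
        for b in L["top",q][:2]: print(q,tri(ray(P["side"],a["uv"]),ray(P["top"],b["uv"])))
E
```

```text
side [0.1368 0.5328 0.7143] 52.569323905094095
knob [(array([239. , 291.2]), 0.66)]
   reg [([198.0, 249.2, 46.8, 45.7], 0.57)]
spare_ring [(array([309.9, 173.9]), 0.7)]
   reg [([294.4, 168.7, 25.9, 25.2], 0.52)]
top [ 0.4019 -0.0008  0.9853] 46.30702247854143
knob [(array([191.6, 224.8]), 0.72)]
   reg [([166.4, 169.9, 38.4, 56.6], 0.57)]
spare_ring [(array([361.7, 202.9]), 0.71)]
   reg [([342.8, 201.0, 32.8, 9.7], 0.65)]
knob (array([0.4873, 0.1682, 0.0326]), np.float64(0.0009625031782033004))
spare_ring (array([ 0.5173, -0.1521,  0.098 ]), np.float64(0.004159822415087294))
```

View pics/side1.png

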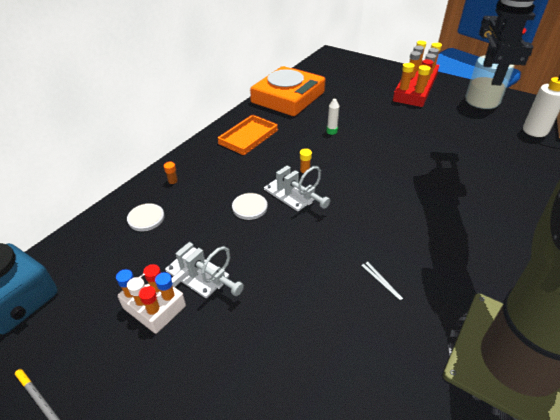

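View pics/top1.png

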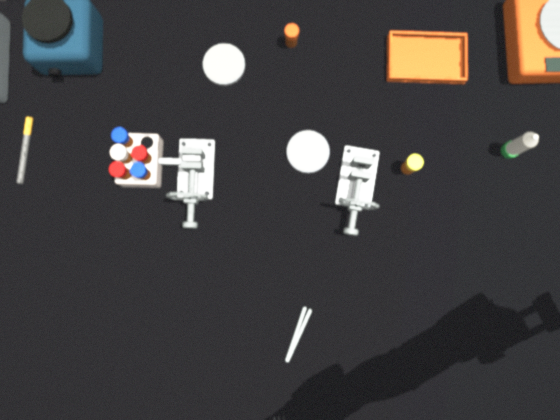

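The rack's dock has its knob at about (190,226) in the top view and (238,288) in the side view. The empty dock is to its right, at (351,232) in the top view. I'll zoom in to get the pin axis and the ring.

```bash
python3 - <<'E'
from h import *
a=cv2.imread("pics/top1.png")[125:240,150:250]; cv2.imwrite("pics/topz.png",cv2.resize(a,None,fx=5,fy=5,interpolation=cv2.INTER_CUBIC))
a=cv2.imread("pics/side1.png")[230:305,150:255]; cv2.imwrite("pics/sidez.png",cv2.resize(a,None,fx=7,fy=7,interpolation=cv2.INTER_CUBIC))
E
```

```text
(no output)
```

View pics/topz.png

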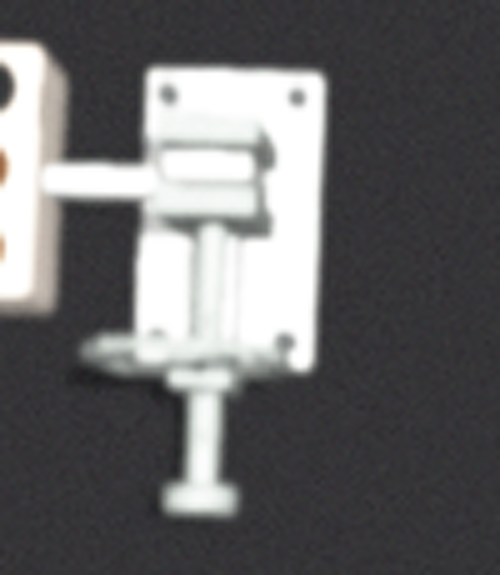

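View pics/sidez.png

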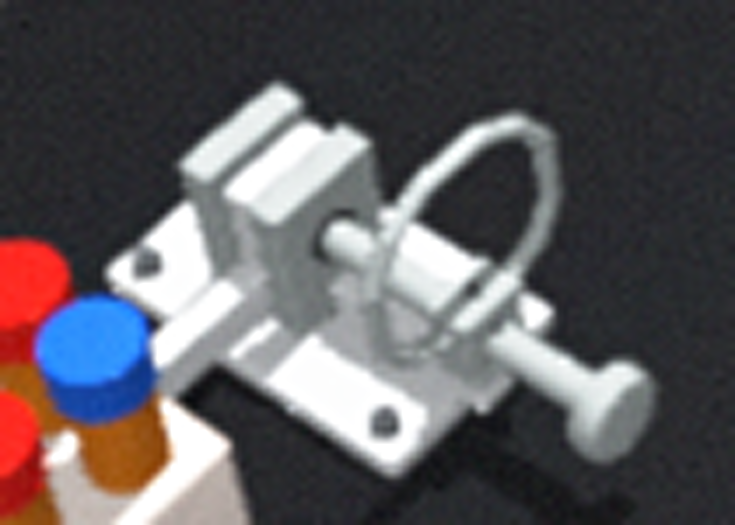

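```bash
python3 - <<'E'
from h import *
np.set_printoptions(precision=4,suppress=True)
P={n:robot.camera(n) for n in("side","top")}
print(P["top"]["orientation"])
S,T=P["side"],P["top"]
k,e=tri(ray(S,[239.3,289.7]),ray(T,[190,227.0]));print("knob",k,e)
for u in([190,224.4],[193,169]): print("pin z42",atz(ray(T,u),.042))
print("side knob z42",atz(ray(S,[239.3,289.7]),.042),"net side",atz(ray(S,[240,290]),.042), "net top",atz(ray(T,[191.6,224.8]),.042))
# cheek near face top edge (z66), far cheek far edge
for u in([179,168],[201,168],[180,149],[203,149]): print("cheek z66",atz(ray(T,u),.066))
for u in([180,139],[176,196],[215,140],[213,199]): print("plate",atz(ray(T,u),.005))
# ring top bar: side zoom (520,120)
print("ring side z113",atz(ray(S,[150+520/7,230+120/7]),.113))
for u in([168,196],[205,196]): print("ring wide z80",atz(ray(T,u),.08))
d=np.array([np.cos(.055),-np.sin(.055),0])
s=robot.get_state(); print(s["time"])
for name,X in(("knob",k),):
  for z in(.028,.042,.056): print(z,proj(T,[k[0],k[1],z]),proj(S,[k[0],k[1],z]))
E
```

```text
[[-0.0212 -0.9944  0.1036]
 [-0.9998  0.0206 -0.0063]
 [ 0.0041 -0.1037 -0.9946]]
knob [0.483  0.17   0.0425] 0.0008907988326338995
pin z42 [0.4877 0.1699 0.042 ]
pin z42 [0.596  0.1638 0.042 ]
side knob z42 [0.4837 0.1699 0.042 ] net side [0.4821 0.1697 0.042 ] net top [0.4868 0.1668 0.042 ]
cheek z66 [0.5935 0.1862 0.066 ]
cheek z66 [0.5926 0.1444 0.066 ]
cheek z66 [0.6303 0.1843 0.066 ]
cheek z66 [0.6294 0.1405 0.066 ]
plate [0.6662 0.1966 0.005 ]
plate [0.549  0.2046 0.005 ]
plate [0.6627 0.1253 0.005 ]
plate [0.5414 0.1302 0.005 ]
ring side z113 [0.5314 0.1459 0.113 ]
ring wide z80 [0.5381 0.2038 0.08  ]
ring wide z80 [0.5367 0.135  0.08  ]
0.8
0.028 [191.2271 227.4141] [240.1009 294.2204]
0.042 [189.9273 226.8273] [239.5508 289.9025]
0.056 [188.5887 226.2229] [238.9879 285.4832]
```

apply_moves(series=[0.038,-0.026,0,4,0,0.076,-0.052,0,8,0,0.114,-0.078,0,12,0,0.152,-0.104,0,16,0,0.19,-0.13,0,20,0,0.228,-0.157,0,24,0,0.266,-0.183,0,27.9,0,0.304,-0.209,0,27.9,0,0.322,-0.252,0,27.9,0,0.341,-0.295,0,27.9,0,0.36,-0.338,0,27.9,0,0.378,-0.382,0,27.9,0,0.397,-0.425,0,27.9,0,0.415,-0.468,0,27.9,0,0.434,-0.511,0,27.9,0,0.453,-0.554,0,27.9,0,0.471,-0.597,0,27.9,0,0.471,-0.597,0,27.9,0,0.471,-0.597,0,27.9,0], force=20)

```text
time: 2.7
ee_pos: [0.4393, 0.1727, 0.2637]
tcp_rot: [[0.999, -0.052, 0.0], [-0.052, -0.999, -0.0], [0.0, 0.0, -1.0]]
ft_force: [-0.2, -0.7, -0.2]
grip_width: 0.0008
```

apply_moves(series=[0,0,0.045,0,0,0,0,0.09,0,0,0,0,0.135,0,0,0,0,0.175,0,0,0,0,0.2,0,0,0,0,0.211,0,0,0,0,0.211,0,0,0,0,0.211,0,0])

```text
time: 3.5
ee_pos: [0.4402, 0.1709, 0.0536]
tcp_rot: [[0.998, -0.057, 0.001], [-0.057, -0.998, -0.0], [0.001, -0.0, -1.0]]
ft_force: [-0.1, 0.1, 0.2]
grip_width: 0.0005
```

```bash
python3 - <<'E'
from h import *
for n in("side","top"):
    p=robot.camera(n); save(p,n+"2.png"); print(robot.landmark_of("knob",p))
    s=proj(p,[.483,.17,.042]).astype(int)-[50,60]; a=p["pixels"][max(s[1],0):s[1]+100,s[0]:s[0]+110,::-1]
    cv2.imwrite("pics/%sz2.png"%n,cv2.resize(a,None,fx=5,fy=5,interpolation=cv2.INTER_CUBIC))
E
```

```text
[{'uv': [238.0, 290.6], 'confidence': 0.76}]
[{'uv': [189.8, 225.7], 'confidence': 0.58}]
```

View pics/sidez2.png

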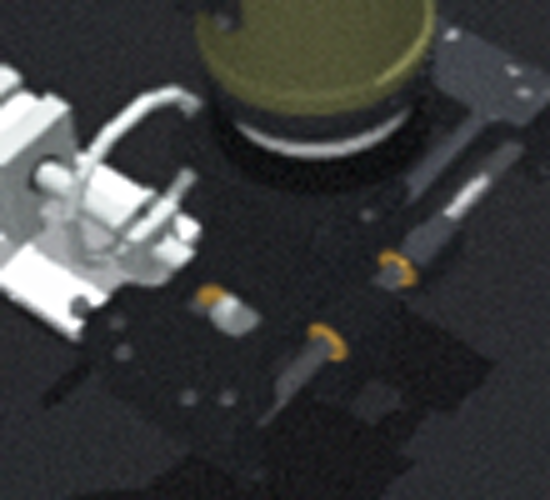

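View pics/topz2.png

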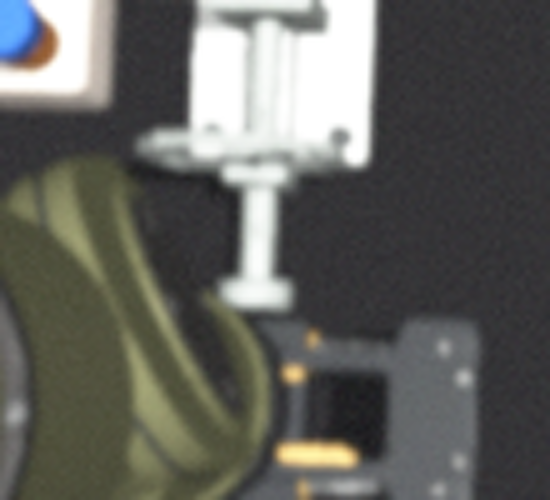

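apply_moves(series=[0.015,0,0,0,0,0.025,0,0,0,0,0.03,0,0,0,0,0.035,0,0,0,0,0.04,0,0,0,0,0.045,0,0,0,0,0.05,0,0,0,0,0.055,0,0,0,0,0.06,0,0,0,0,0.06,0,0,0,0])

```text
time: 4.7
ee_pos: [0.5008, 0.1684, 0.0527]
tcp_rot: [[0.998, -0.056, 0.002], [-0.056, -0.998, 0.0], [0.002, -0.0, -1.0]]
ft_force: [-0.5, 0.5, -0.1]
grip_width: 0.0002
```

```bash
python3 - <<'E'
from h import *
for n in("side","top"):
    p=robot.camera(n); save(p,n+"3.png")
    s=proj(p,[.483,.17,.042]).astype(int)-[50,60]; a=p["pixels"][max(s[1],0):s[1]+100,s[0]:s[0]+110,::-1]
    cv2.imwrite("pics/%sz3.png"%n,cv2.resize(a,None,fx=5,fy=5,interpolation=cv2.INTER_CUBIC))
E
```

```text
(no output)
```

View pics/topz3.png

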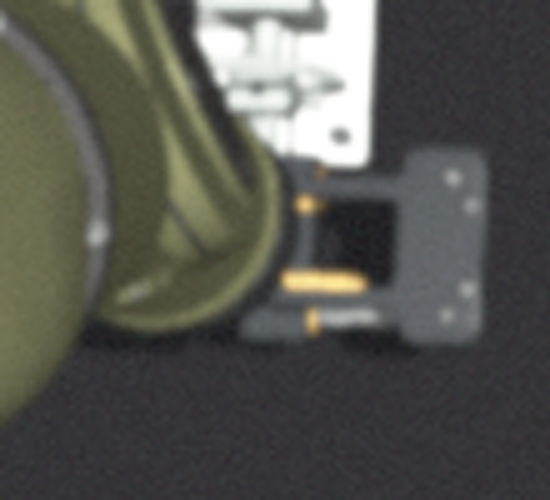

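View pics/sidez3.png

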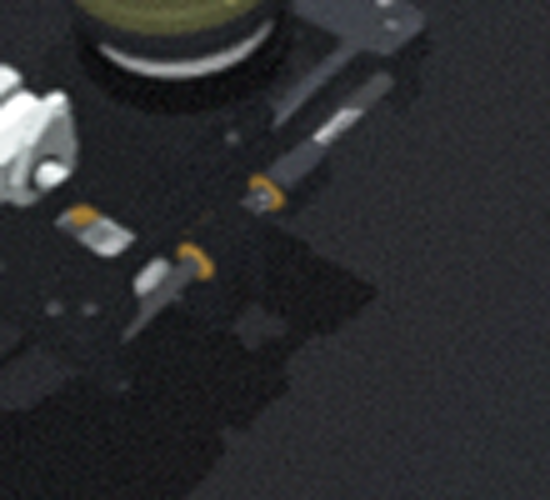

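The pin has gone in about 28 mm, and the ring (top view zoom, about row 85) is still upright. I'll carry on in small steps until I feel the stop.

apply_moves(series=[0.004,0,0,0,0,0.008,0,0,0,0,0.012,0,0,0,0,0.014,0,0,0,0,0.016,0,0,0,0,0.016,0,0,0,0])

```text
time: 5.4
ee_pos: [0.5158, 0.1674, 0.0526]
tcp_rot: [[0.998, -0.055, 0.001], [-0.055, -0.998, 0.0], [0.001, -0.0, -1.0]]
ft_force: [-1.9, 0.2, 0.6]
grip_width: 0.0004
```

apply_moves(series=[0.002,0,0,0,0,0.003,0,0,0,0,0.003,0,0,0,0])

```text
time: 5.7
ee_pos: [0.5185, 0.1673, 0.0527]
tcp_rot: [[0.998, -0.055, 0.0], [-0.055, -0.998, -0.0], [0.0, 0.0, -1.0]]
ft_force: [-2.1, 0.6, 1.4]
grip_width: 0.0004
```

Not at the stop yet, since the force is only friction.

apply_moves(series=[0.001,0,0,0,0,0.002,0,0,0,0,0.003,0,0,0,0,0.003,0,0,0,0])

```text
time: 6.1
ee_pos: [0.5202, 0.1672, 0.0527]
tcp_rot: [[0.999, -0.055, -0.002], [-0.055, -0.999, -0.0], [-0.002, 0.001, -1.0]]
ft_force: [-5.2, 0.3, 2.5]
grip_width: 0.0004
```

```bash
python3 - <<'E'
from h import *
for n in("side","top"):
    p=robot.camera(n); save(p,n+"4.png"); print(proj(p,[.55,.17,.06]))
    s=proj(p,[.55,.17,.06]).astype(int)-[60,60]; s=np.maximum(s,0); a=p["pixels"][s[1]:s[1]+110,s[0]:s[0]+120,::-1]
    cv2.imwrite("pics/%sz4.png"%n,cv2.resize(a,None,fx=5,fy=5,interpolation=cv2.INTER_CUBIC))
E
```

```text
[211.92078756 269.00459573]
[188.15116929 190.95111583]
```

View pics/topz4.png

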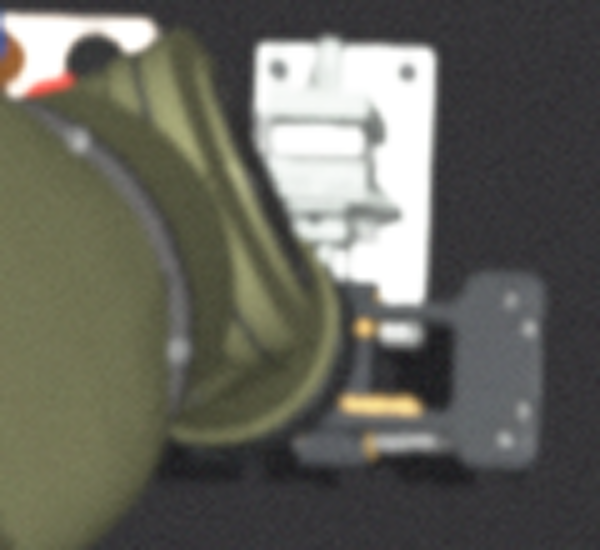

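View pics/sidez4.png

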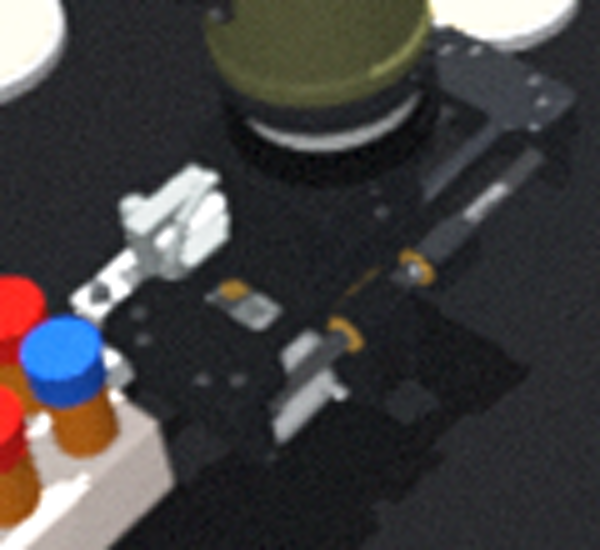

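The pin tip now shows past the far cheek, and the force is rising. One more small push should confirm the stop.

apply_moves(series=[0.001,0,0,0,0,0.002,0,0,0,0,0.003,0,0,0,0,0.003,0,0,0,0])

```text
time: 6.6
ee_pos: [0.5203, 0.1672, 0.0526]
tcp_rot: [[0.999, -0.053, -0.008], [-0.053, -0.999, -0.001], [-0.008, 0.001, -1.0]]
ft_force: [-11.1, 2.0, 7.7]
grip_width: 0.0008
```

apply_moves(series=[-0.01,0,0,0,0,-0.03,0,0,0,0,-0.045,0,0,0,0,-0.045,0,-0.03,0,0,-0.045,0,-0.06,0,0,-0.045,0,-0.064,0,0,-0.045,0,-0.064,0,0])

```text
time: 7.3
ee_pos: [0.4812, 0.1696, 0.1176]
tcp_rot: [[0.998, -0.056, 0.004], [-0.056, -0.998, 0.001], [0.004, -0.001, -1.0]]
ft_force: [0.3, -0.0, 0.4]
grip_width: 0.0004
```

```bash
python3 - <<'E'
from h import *
for n in("side","top"):
    p=robot.camera(n); save(p,n+"5.png")
    s=proj(p,[.55,.17,.06]).astype(int)-[60,60]; s=np.maximum(s,0); a=p["pixels"][s[1]:s[1]+110,s[0]:s[0]+120,::-1]
    cv2.imwrite("pics/%sz5.png"%n,cv2.resize(a,None,fx=5,fy=5,interpolation=cv2.INTER_CUBIC))
    print(s,[proj(p,x) for x in([.584,.1645,.113],[.584,.1645,.051],[.529,.1675,.042])])
E
```

```text
[151 209] [array([196.97305588, 242.01997965]), array([201.40806459, 262.81006852]), array([221.93901931, 278.52861291])]
[128 130] [array([185.73934798, 167.6956173 ]), array([191.8432463 , 174.17827276]), array([191.1806075, 203.0952673])]
```

View pics/topz5.png

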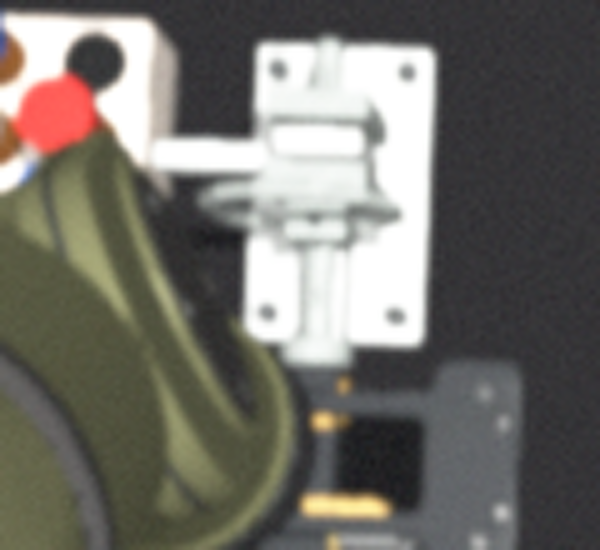

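View pics/sidez5.png

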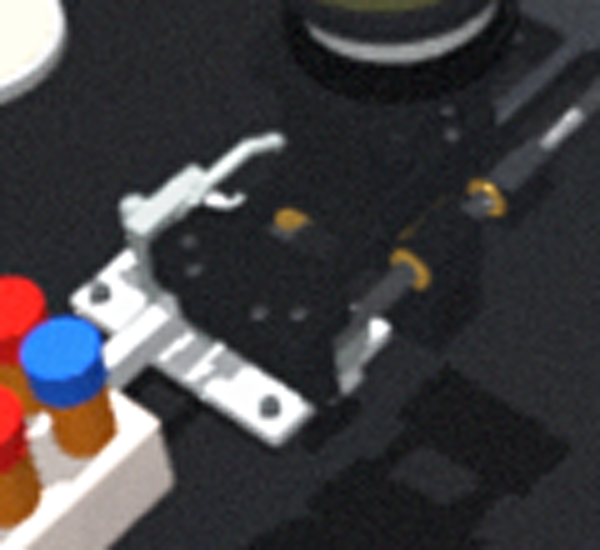

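Pin home, ring upright. Next I'll lower the fingertips to about z = 76 mm and sweep forward into the bar.

apply_moves(series=[0.02,0,0.008,0,0,0.05,0,0.016,0,0,0.075,0,0.016,0,0,0.085,0,0.016,0,0,0.093,0,0.016,0,0,0.1,0,0.016,0,0,0.107,0,0.016,0,0,0.114,0,0.016,0,0,0.121,0,0.016,0,0,0.128,0,0.016,0,0,0.135,0,0.016,0,0,0.141,0,0.016,0,0,0.147,0,0.016,0,0,0.147,0,0.016,0,0])

```text
time: 8.8
ee_pos: [0.6279, 0.1609, 0.1011]
tcp_rot: [[0.998, -0.056, 0.003], [-0.056, -0.998, -0.0], [0.003, -0.0, -1.0]]
ft_force: [0.6, -0.0, -0.5]
grip_width: 0.0006
```

```bash
python3 - <<'E'
from h import *
for n in("side","top"):
    p=robot.camera(n); save(p,n+"6.png")
    s=proj(p,[.57,.17,.06]).astype(int)-[60,60]; s=np.maximum(s,0); a=p["pixels"][s[1]:s[1]+110,s[0]:s[0]+120,::-1]
    cv2.imwrite("pics/%sz6.png"%n,cv2.resize(a,None,fx=5,fy=5,interpolation=cv2.INTER_CUBIC))
E
```

```text
(no output)
```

View pics/topz6.png

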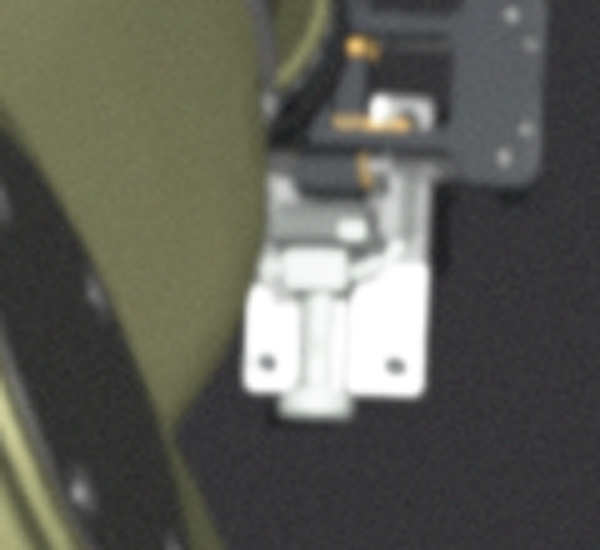

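View pics/sidez6.png

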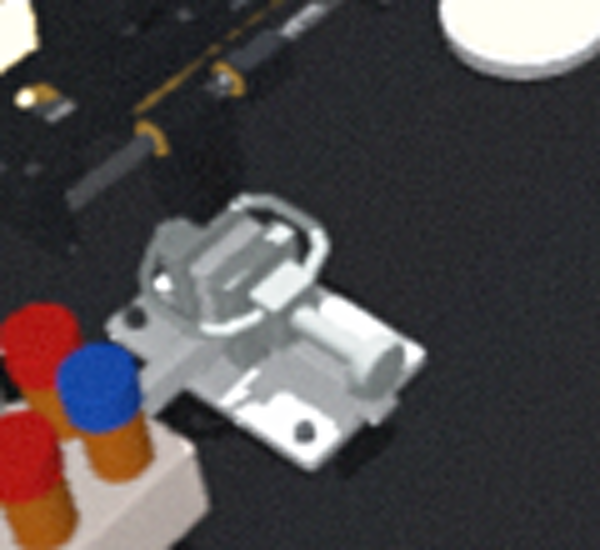

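The ring has snapped flat around the cheeks. I'll lift clear, pull back and check.

apply_moves(series=[-0.01,0,-0.01,0,0,-0.01,0,-0.05,0,0,-0.01,0,-0.09,0,0,-0.01,0,-0.13,0,0,-0.05,0,-0.15,0,0,-0.09,0,-0.15,0,0,-0.13,0,-0.15,0,0,-0.17,0,-0.15,0,0,-0.2,0,-0.15,0,0,-0.2,0,-0.15,0,0])

```text
time: 9.9
ee_pos: [0.4208, 0.1721, 0.2513]
tcp_rot: [[0.999, -0.051, -0.005], [-0.051, -0.999, -0.001], [-0.005, 0.001, -1.0]]
ft_force: [0.1, -0.7, -0.0]
grip_width: 0.0001
```

```bash
python3 - <<'E'
from h import *
P={}
for n in("side","top"):
    p=robot.camera(n); P[n]=p; save(p,n+"7.png")
    print(n,[robot.landmark_of(q,p) for q in("knob","spare_ring")])
    print([proj(p,x) for x in([.646,.161,.051],[.529,.1675,.042])])
s=robot.get_state(); print(s["time"],s["ft_force"])
a=P["side"]["pixels"][:,:,::-1][215:305,150:260]; b=P["top"]["pixels"][:,:,::-1][120:235,130:250]
cv2.imwrite("pics/z7.png",np.hstack([cv2.resize(a,(400,330),interpolation=cv2.INTER_CUBIC),cv2.resize(b,(344,330),interpolation=cv2.INTER_CUBIC)]))
E
```

```text
side [[{'uv': [220.2, 278.0], 'confidence': 0.77}], [{'uv': [309.6, 169.9], 'confidence': 0.68}, {'uv': [220.9, 278.8], 'confidence': 0.31}]]
[array([180.20292632, 249.13058681]), array([221.93901931, 278.52861291])]
top [[{'uv': [192.9, 201.0], 'confidence': 0.98}], [{'uv': [362.1, 203.8], 'confidence': 0.65}]]
[array([193.5760941, 142.6746505]), array([191.1806075, 203.0952673])]
10.2 [-0.45411317  0.13597813 -0.14699048]
```

View pics/z7.png

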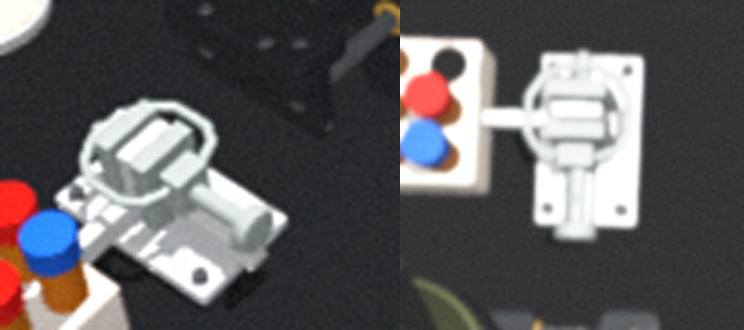

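View pics/side7.png

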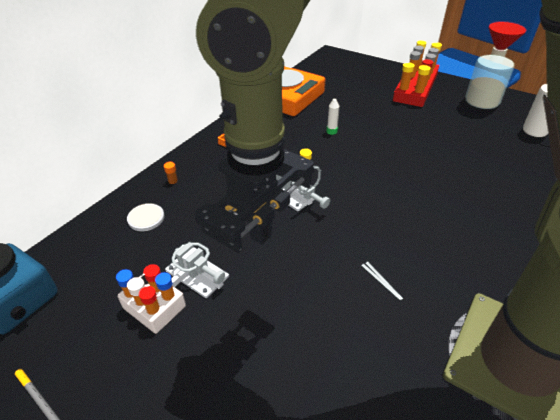

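```bash
python3 -c "
from rig import robot
print(robot.hand_in())"
```

```text
the job is handed in; nothing more can be done
None
```

The rack is locked: the pin is pushed home at its dock, and the ring lies flat across the pin's far end. I handed the job in at about 10 s of the 40 s allowed.

- **Pin:** I pushed the knob with closed fingers along the pin axis until the stop. The tool stopped advancing and the force rose from about 2 N to 11 N. The ring was still upright in the pictures at that point.
- **Ring:** I pushed the bar forward from behind until the spring snapped it down around the cheeks.

Last checks after pulling the arm clear:
- **Pin position:** the knob is within about 2 pixels of its computed home position in both views, and the pin tip sticks out past the far cheek.
- **Ring position:** the bar is about 1 pixel from its computed flat position in the top view, and the side view agrees.
- **Empty dock:** the ring still stands upright and the arm never touched it. The network's reading moved 1 pixel in the top view and 4 in the side view. I put that down to detector noise, because the gripper stands close in front of it there.
- **Arm:** it was free of contact, with the wrist force under about 0.7 N.

None of the final checks failed. My first network reading put the knob about 10 mm too low, so I took its position by hand from the zoomed pictures, which gave 42 mm as in the text.

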